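# Hold a tube rack in the corner of the code reader

## Robot

A 7-joint arm with a two-finger parallel gripper is mounted at the origin on a cart in front of the work surface, level with it; the furniture and walls round the work are solid. World frame = base frame: x ahead of the robot, y to its left, z up, the work surface at z = 0. Lengths are in m, angles in rad, forces in N, time in s.
With the tool pointing down it reaches from about 0.4 to 0.85 m from the base axis. Payload 10.4 kg.
Tool frame: the origin (TCP) lies midway between the tips of the shut fingers; the grasp point (between the pads) lies 19 mm behind it; z points along the fingers, y is the line along which they close (so a half turn about z gives the same grasp; the last joint's range is limited). The gripper opens to 87 mm and grips with 3 to 60 N. Pads are 19 mm wide; open, the fingers measure 117 mm over their backs; the gripper's body (75 mm by 190 mm) begins 51 mm behind the grasp point.
Start: joints at [-1.136, 0.332, -0.065, 1.46, 0.022, 1.35, -0.088], TCP at [0.276, 0.561, 0.223] pointing down, gripper open.
Joint ranges: [-2.6, 2.6], [-0.5, 2.12], [-1.47, 1.34], [0.16, 2.42], [-1.27, 4.41], [0.06, 2.06], [-2.6, 2.6]. Speed limits (rad/s): [2.22, 2.22, 2.79, 2.79, 3.14, 3.14, 3.14].

## Interface

Orientations are given as a unit quaternion [x, y, z, w].
In Python, from bench import r gives the robot as it stands.
- The arm moves only by the tool carry_out, never from a script. Its argument "steps" is a list that holds one entry, the list of rows, each a list of 6 numbers: the shift along the tool's x, y, z in cm, then the turn, a rotation vector about the tool's x, y, z in rad. In form: [[[dx, dy, dz, wx, wy, wz], ...]]. A call has 1 to 20 rows; each row is the pose to reach, as a shift and turn from the pose commanded when the call began, along the tool's axes at that moment; what a row does not reach only later rows make up. A row lasts 1/12 s, in which the tool goes at most 41.7 mm and 7.16 degrees, less where a joint would pass 70% of its speed; a pose out of reach is approached as far as the arm can. A call with a gripper value outside its range is refused whole. "hand" is the closure, from -1 (fully open) to 1 (shut), set as the call begins (left out, the last holds). The fingers move at their own pace and stop on an object; "squeeze" is the grip in N (left out, the last holds). Time passes only in rows, so rows that repeat a pose let the fingers close. It gives the time, the measured TCP pose, the force, the opening and the grip force at its end, in the units of the state.
- r.read_state(): the state, without advancing time (a new reading comes with each control period).
- r.camera(name): name is "scene" or "top" or "wrist"; returns the picture (384x512x3 uint8, red, green, blue); there is no depth.
- r.camera_params(name): a dict with "fx", "fy", "cx", "cy" (pixels), "view" (4x4, takes a point from world to camera coordinates). Camera axes: x right, y up, looking along -z (the intrinsics and any distortion apply to the point x, -y, -z); pixel columns grow to the right and rows downward; lengths in m; the calibration is good to about 2 mm. The wrist camera is an equidistant fisheye: a pixel r from the principal point sees the ray r / f radians off the axis. A picture is of the moment at which its call begins: read the wrist's pose just before it. camera_params takes no time and is no camera call; for the wrist camera it gives the pose at the moment of the call.
- r.close_job(): hands the job in; it is judged then, once.
The state is a dict: "time": time; "joint_positions": joint angles; "joint_vel": joint speeds; "joint_torque": joint torques, N m; "ee_pos": TCP position; "eef_rot": TCP orientation; "ft_force": force on the tool from outside, world axes, zero at the start; "torque": the same for the moment, N m; "width": finger opening in m; "grip_force": force on a finger pad.
Only numpy, scipy, OpenCV 4.12 (cv2) and the standard library are available. Lean on these libraries where they do the work, as an engineer would, in place of code of your own. Each camera call takes 0.05 s, during which the arm holds its last target. There are 200 camera calls.

## Task

Read in this rack of sample tubes: fold the lid of the flatbed code reader up until it stands upright, at a right angle to the bed, and leave it standing. Then set the rack flat on the bed, its cut-off corner in the corner of the two metal rails and its long side along the front rail, and gently press it home so that it touches both rails at once. There is no clamp, so finish while still holding it pressed against both rails for the scan; leave the culture plate, the tweezers and the loose tube where they lie.

Things in the scene. Friction and masses are not known exactly. Their poses are not given: they have to be found in the camera images.
- reader: flatbed tube-code reader, a fixed housing 170 (x) x 180 (y) x 50 mm, white with a grey flat top (the bed) and a pale grey-green glass window with a dark edge in it. Origin: centre of its underside, on the worktop. Own x points away from its front panel towards the lid's hinge, y to the left seen from the front, z up. The bed is flat and level, 50 mm above the origin.
- front_rail: metal rail fixed on the bed along the front edge, 8 mm wide (reader x -72 to -64 mm), 150 mm long, its top 8 mm above the bed. Origin: centre of its underside, at reader (-68, -1, 50) mm; same axes as the reader.
- side_rail: metal rail fixed on the bed along the right edge, 8 mm wide (reader y -76 to -68 mm), 130 mm long in x, its top 8 mm above the bed. Origin: centre of its underside, at reader (1, -72, 50) mm; same axes as the reader.
- rail_corner (a point): point at bed height where the inner faces of the two rails meet: the front right corner of the bed, at reader (-64, -68, 50) mm; same axes as the reader. The bed lies on the +x, +y side of it.
- reader_lid (a joint): angle of the lid, rad: 0 = shut flat over the bed, 1.571 = upright, 1.95 = its stop. It starts partly raised. A friction hinge holds the lid wherever it is left; moving it up takes 2.5 to 4 N square to the lid at its front edge.
- lid_hinge (a point): middle of the lid's hinge axis, fixed on the reader at (85, 0, 57) mm; the axis runs along the reader's y, and the lid's front edge swings up and back towards +x. Same axes as the reader.
- lid_front_edge (a point): middle of the lower corner of the lid's front edge, moves with the lid. The lid is a white slab 180 mm wide; this point is 174 mm from the hinge axis along the lid and 6 mm to its underside. The front edge is a flat face 18 mm thick (from 6 mm on the underside to 12 mm on the outside of the hinge plane).
- tube_rack: loose white rack of grey-capped sample tubes, rigid, about 0.16 kg, standing on the worktop: 62 mm (x) x 104 mm (y), flat sides up to 34 mm, caps up to 42 mm. Origin: centre of its underside. The corner at -x, -y is cut off at 45 degrees by 10 mm, and the place for a tube there is empty (4 x 7 places, 27 tubes); when the rack is home its axes are parallel to the reader's, its origin 31 mm from the front rail and 52 mm from the side rail, on the bed.
- rack_corner (a point): point of the rack's underside where its front and right sides would meet but for the cut, at rack (-31, -52, 0) mm; same axes as the rack. When the rack is home this point lies on rail_corner.
- culture_plate: round culture plate with lid, 93 mm across, 15 mm high, loose, to be left alone. Origin: centre of its underside.
- tweezers: steel tweezers 130 mm long, 10 mm high, loose, lying flat, to be left alone. Origin: centre of its underside, long axis y.
- loose_tube: test tube 193 mm long, 20 mm thick, loose, lying, to be left alone. Origin: centre of its underside, long axis y.

How it is judged:
By the outcome, as a careful person would: the job done as asked, in the order asked, and still so for the second after the job is handed in, while the arm keeps its last pose, push and grip.
It also fails if it takes over 64 s, if anything falls off the work surface, if the arm or the gripper's body presses on something with over 40 N, if the wrist force passes 120 N, or if a joint passes its speed limit or range.

## Working session

There is one attempt and no reset: what is moved stays moved. The work goes in short steps, Python scripts to look and compute and a tool call to move; the robot and the scene stay as the last step left them, time stands still between calls to the robot, and variables do not carry over. Pictures are saved under pics/ and viewed, at most 11 in all, crops included, and the job is handed in when it is done.

Besides the shell and the picture viewer there is one more tool, called as name(argument=value, ...), one argument or row to a line, values as JSON. carry_out: Moves the arm, as the interface text tells. Its arguments: {"type":"object","properties":{"steps":{"type":"array","items":{"type":"array","items":{"type":"array","items":{"type":"number"}}}},"hand":{"type":"number"},"squeeze":{"type":"number"}},"required":["steps"]}

```bash
mkdir -p pics; ls; python3 - <<'E'
from bench import r
import cv2,numpy as np
s=r.read_state()
print({k:np.round(v,3) for k,v in s.items()})
for n in("scene","top"):
    p=r.camera_params(n);print(n,p)
    cv2.imwrite(f"pics/{n}0.png",r.camera(n)[:,:,::-1])
E
```

```text
pics
{'time': np.float64(0.0), 'joint_positions': array([-1.136,  0.333, -0.065,  1.461,  0.022,  1.35 , -0.089]), 'joint_vel': array([-0.001,  0.   ,  0.001, -0.001,  0.001, -0.002,  0.003]), 'joint_torque': array([-1.0000e-03, -6.2324e+01,  2.4000e-02, -3.8991e+01, -6.2000e-02,
        4.0000e-02,  0.0000e+00]), 'ee_pos': array([0.276, 0.56 , 0.222]), 'eef_rot': array([ 0.227,  0.974, -0.001, -0.   ]), 'ft_force': array([0.061, 0.088, 0.635]), 'torque': array([-0.039, -0.006, -0.049]), 'grip_force': np.float64(0.0), 'width': np.float64(0.087)}
scene {'fx': 386.93390863972166, 'fy': 386.93390863972166, 'cx': 254.24820092546182, 'cy': 192.3623984763965, 'view': array([[ 0.80607659, -0.59151173, -0.01882564, -0.42517164],
       [ 0.29297544,  0.37120651,  0.88111924, -0.20514938],
       [-0.51420417, -0.71576504,  0.47251929, -1.04690345],
       [ 0.        ,  0.        ,  0.        ,  1.        ]])}
top {'fx': 425.7950088761972, 'fy': 425.7950088761972, 'cx': 259.1678323847222, 'cy': 194.18742712585475, 'view': array([[-0.04228277, -0.99909947, -0.00352257, -0.00691675],
       [ 0.93458934, -0.04079857,  0.35338115, -0.49562991],
       [-0.35320663,  0.01164977,  0.9354728 , -1.41411444],
       [ 0.        ,  0.        ,  0.        ,  1.        ]])}
```

View pics/scene0.png

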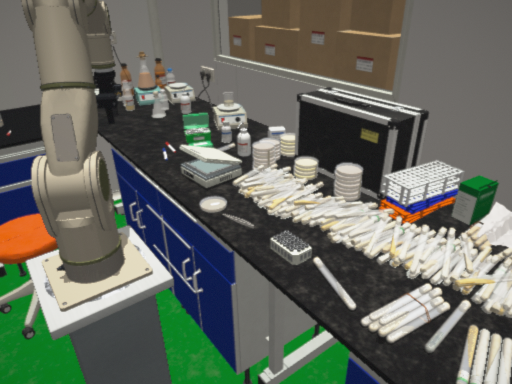

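View pics/top0.png

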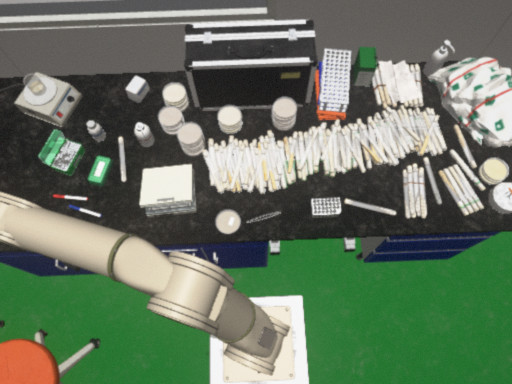

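Scene view: the reader is at about (210,165) with its lid partly raised, the rack at (291,247), plate at (212,205), tweezers at (238,220). Top view: reader at (168,190), rack at (326,207), plate at (228,221), tweezers at (264,217), loose tube at (370,208).

```bash
cat >h.py <<'E'
from bench import r
import cv2,numpy as np
from scipy.spatial.transform import Rotation as R
def ray(p,u,v,fish=False):
    x=np.array([(u-p['cx'])/p['fx'],(v-p['cy'])/p['fy']])
    if fish:
        t=np.hypot(*x); s=np.sin(t)/max(t,1e-9); d=np.array([x[0]*s,-x[1]*s,-np.cos(t)])
    else: d=np.array([x[0],-x[1],-1.])
    V=p['view']; return -V[:3,:3].T@V[:3,3], V[:3,:3].T@d
def onz(p,u,v,z,fish=False):
    o,d=ray(p,u,v,fish); return o+d*(z-o[2])/d[2]
def proj(p,X,fish=False):
    V=p['view']; c=V[:3,:3]@np.array(X)+V[:3,3]; c=np.array([c[0],-c[1],-c[2]])
    if fish:
        q=np.hypot(c[0],c[1]); t=np.arctan2(q,c[2]); m=c[:2]/max(q,1e-9)*t
    else: m=c[:2]/c[2]
    return np.array([p['cx']+p['fx']*m[0],p['cy']+p['fy']*m[1]])
def tri(rays):
    A=0;b=0
    for o,d in rays:
        d=d/np.linalg.norm(d);M=np.eye(3)-np.outer(d,d);A=A+M;b=b+M@o
    return np.linalg.solve(A,b)
E
python3 - <<'E'
from h import *
p=r.camera_params('top')
for n,u,v,z in [('rack',326,207,.04),('plate',228,221,.015),('tw',264,217,.0),('tube',370,208,.01),('rdr fl',147,215,.05),('rdr fr',196,212,.05),('lid bl',143,168,.06),('lid br',193,165,.06)]: print(n,onz(p,u,v,z).round(3))
t=cv2.imread('pics/top0.png')[150:250,120:400]
s=cv2.imread('pics/scene0.png')[130:280,170:330]
t=cv2.resize(t,None,fx=2.8,fy=2.8,interpolation=2)
w=r.camera('wrist');cv2.imwrite('pics/w0.png',w[:,:,::-1])
s=cv2.resize(s,None,fx=2,fy=2,interpolation=2);
c=np.zeros((590,800,3),np.uint8);c[:280,:784]=t;c[285:585,:320]=s;c[285:585,330:730]=cv2.resize(w[:,:,::-1],(400,300))
cv2.imwrite('pics/c0.png',c);print(r.camera_params('wrist'))
E
```

```text
rack [ 0.454 -0.268  0.04 ]
plate [0.424 0.089 0.015]
tw [ 0.438 -0.043  0.   ]
tube [ 0.453 -0.435  0.01 ]
rdr fl [0.448 0.375 0.05 ]
rdr fr [0.452 0.2   0.05 ]
lid bl [0.629 0.396 0.06 ]
lid br [0.633 0.212 0.06 ]
{'fx': 297.3186396354542, 'fy': 297.3186396354542, 'cx': 253.4065217618977, 'cy': 191.3185750942642, 'view': array([[ 4.41996278e-01,  8.97016398e-01, -9.33890812e-04,
        -6.24944891e-01],
       [-8.68474403e-01,  4.27671479e-01, -2.50697661e-01,
         2.97543863e-02],
       [-2.24480514e-01,  1.11618493e-01,  9.68064983e-01,
        -3.90855860e-01],
       [ 0.00000000e+00,  0.00000000e+00,  0.00000000e+00,
         1.00000000e+00]])}
```

View pics/c0.png

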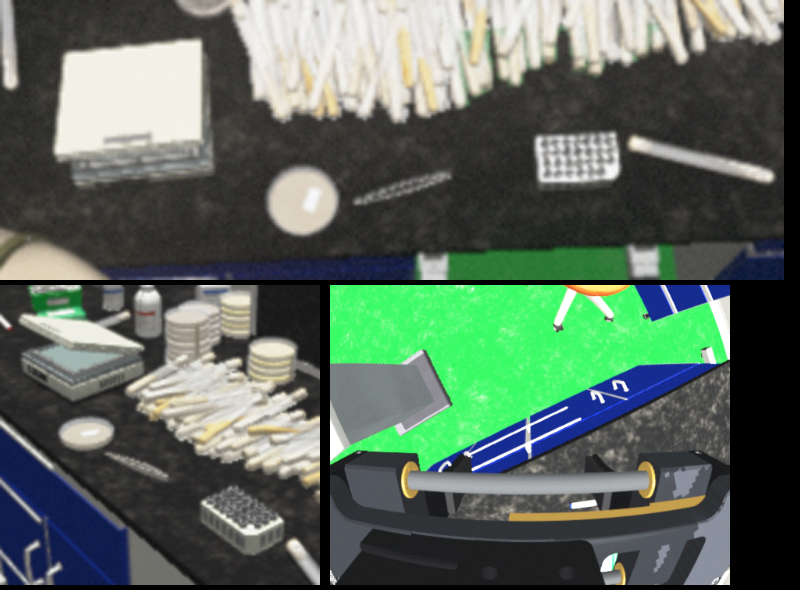

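Crop: the reader's front panel faces the robot with the lid raised about 0.4–0.5 rad; the rack's cut and empty corner is at its front right, so its yaw is already close to the reader's. The wrist camera looks past the fingers on the tool +x side. Next I move the camera over the reader front.

```bash
cat >>h.py <<'E'
def Q(a=0,yaw=0):  # tool: y=+x, x=+y, z down; a tilts fingers towards +x; yaw about z
    return R.from_euler('z',yaw)*R.from_euler('y',-a)*R.from_quat([.5**.5,.5**.5,0,0])
def rel(pos,rot,p0=None,q0=None):
    s=r.read_state()
    p0=s['ee_pos'] if p0 is None else np.array(p0)
    q0=R.from_quat(s['eef_rot']) if q0 is None else q0
    return np.r_[q0.inv().apply(np.array(pos)-p0)*100,(q0.inv()*rot).as_rotvec()].round(3)
E
python3 -c "
from h import *
print(Q(.5).apply([0,0,1]))
print(rel([.36,.12,.33],Q()))"
```

```text
[ 0.47942554  0.         -0.87758256]
[-2.6990e+01 -3.5808e+01 -1.0767e+01 -1.0000e-03  1.0000e-03  1.1130e+00]
```

carry_out(
  steps=[
    [[-7,-9,-10.8,0,0,0.28],[-14,-18,-10.8,0,0,0.56],[-21,-27,-10.8,0,0,0.84],[-27,-35.8,-10.8,0,0,1.113],[-27,-35.8,-10.8,0,0,1.113],[-27,-35.8,-10.8,0,0,1.113],[-27,-35.8,-10.8,0,0,1.113],[-27,-35.8,-10.8,0,0,1.113],[-27,-35.8,-10.8,0,0,1.113],[-27,-35.8,-10.8,0,0,1.113],[-27,-35.8,-10.8,0,0,1.113],[-27,-35.8,-10.8,0,0,1.113],[-27,-35.8,-10.8,0,0,1.113],[-27,-35.8,-10.8,0,0,1.113],[-27,-35.8,-10.8,0,0,1.113]],
  ],
  hand=1,
)

```text
time: 1.4
ee_pos: [0.3598, 0.1214, 0.3302]
eef_rot: [0.706, 0.708, -0.0, -0.0]
ft_force: [0.2, 0.2, -0.2]
width: 0.002
grip_force: 0.0
```

```bash
python3 - <<'E'
from h import *
import pickle
p=r.camera_params('wrist');w=r.camera('wrist')
pickle.dump((p,w),open('w1.pkl','wb'))
t=r.camera('top');s=r.camera('scene')
cv2.imwrite('pics/top1.png',t[:,:,::-1]);cv2.imwrite('pics/scene1.png',s[:,:,::-1])
c=np.zeros((600,800,3),np.uint8)
c[:384,:512]=w[:,:,::-1]
c[384:600,:300]=cv2.resize(t[155:227,130:230,::-1],None,fx=3,fy=3,interpolation=2)
c[384:594,310:640]=cv2.resize(s[135:205,170:280,::-1],None,fx=3,fy=3,interpolation=2)
cv2.imwrite('pics/c1.png',c)
st=r.read_state();print(st['ee_pos'].round(3),st['eef_rot'].round(3),st['joint_positions'].round(2),-p['view'][:3,:3].T@p['view'][:3,3])
E
```

```text
[0.36  0.121 0.33 ] [ 0.706  0.708 -0.     0.   ] [-0.81 -0.29  0.29  1.86  0.08  1.56 -0.53] [0.35932433 0.19063076 0.49345884]
```

View pics/c1.png

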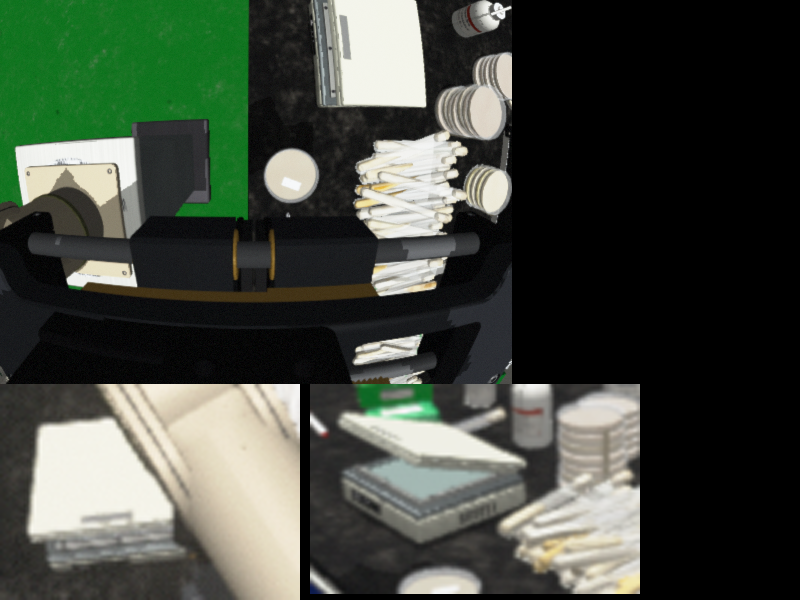

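Wrist view: reader right side at v≈105, front at u≈318, lid front face at u 318–330; plate at (292,175). The scene crop shows the lid front about 70 mm above the bed. I'll take a second wrist view further along y.

carry_out(
  steps=[
    [[4,0,0,0,0,0],[8,0,0,0,0,0],[12,0,0,0,0,0],[12,0,0,0,0,0],[12,0,0,0,0,0],[12,0,0,0,0,0]],
  ],
)

```text
time: 2.05
ee_pos: [0.3601, 0.2403, 0.3301]
eef_rot: [0.707, 0.707, -0.001, 0.0]
ft_force: [0.6, -0.3, 0.5]
width: 0.0004
grip_force: 0.0
```

```bash
python3 - <<'E'
from h import *
import pickle
p=r.camera_params('wrist');w=r.camera('wrist')
pickle.dump((p,w),open('w2.pkl','wb'))
w1=pickle.load(open('w1.pkl','rb'))[1]
c=np.zeros((600,800,3),np.uint8)
c[:,:396]=cv2.resize(w1[0:150,300:399,::-1],None,fx=4,fy=4,interpolation=cv2.INTER_NEAREST)
c[:,400:800]=cv2.resize(w[60:210,300:400,::-1],None,fx=4,fy=4,interpolation=cv2.INTER_NEAREST)
cv2.imwrite('pics/c2.png',c)
st=r.read_state();print(st['ee_pos'].round(4))
E
```

```text
[0.3603 0.2397 0.3304]
```

View pics/c2.png

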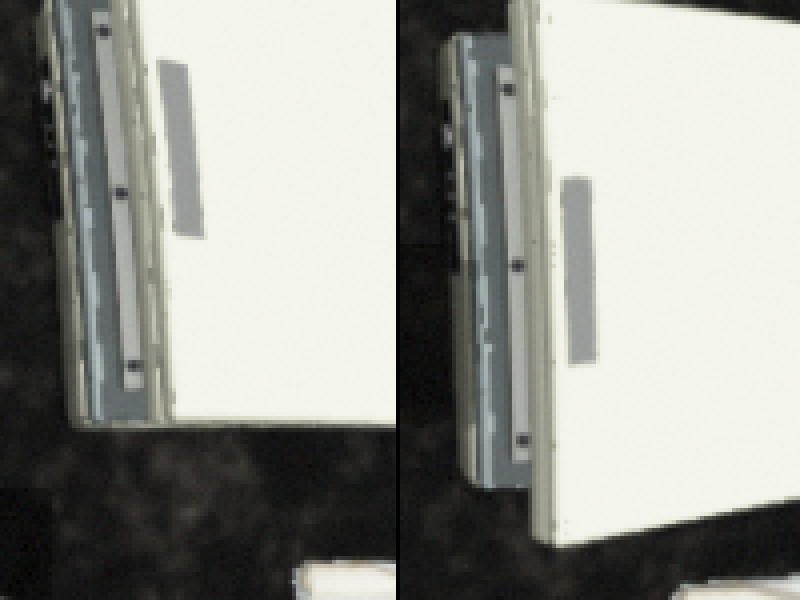

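View 2 (crop): front rail from (498,66) to (513,461) with three screws, lid front face right end at (530,541) lower and (555,547) upper. View 1: the same lid corners at (148,422) and (172,422), rail right end (124,388). I triangulate these.

```bash
python3 - <<'E'
from h import *
import pickle
p1,_=pickle.load(open('w1.pkl','rb'));p2,_=pickle.load(open('w2.pkl','rb'))
a=lambda X,Y:(300+X/4-.4,Y/4-.4)
b=lambda X,Y:(300+(X-400)/4-.4,60+Y/4-.4)
def T(n,A,B): print(n,tri([ray(p1,*a(*A),True),ray(p2,*b(*B),True)]).round(4))
T('lidlow',(148,422),(530,541));T('lidup',(172,422),(555,547));T('railend',(124,388),(513,461));T('screw2',(121,193),(517,266));T('screw3',(133,366),(523,440))
T('tagR',(205,238),(597,363));T('tagL',(187,62),(592,178))
for n,B in [('fr',(513,461)),('fl',(498,66)),('br',(531,460)),('bl',(515,67))]: print(n,onz(p2,*b(*B),.058,True).round(4))
for n,A in [('fr',(124,388)),('br',(142,387))]: print(n,onz(p1,*a(*A),.058,True).round(4))
E
```

```text
lidlow [0.4648 0.2072 0.1184]
lidup [0.4709 0.2073 0.1262]
railend [0.4727 0.2221 0.0573]
screw2 [0.4708 0.2964 0.0598]
screw3 [0.4759 0.2305 0.0584]
tagR [0.4822 0.2682 0.1242]
tagL [0.4771 0.3275 0.1273]
fr [0.4726 0.2223 0.058 ]
fl [0.4627 0.371  0.058 ]
br [0.4797 0.2227 0.058 ]
bl [0.4692 0.371  0.058 ]
fr [0.4725 0.2221 0.058 ]
br [0.4795 0.2229 0.058 ]
```

Reader origin (0.5395, 0.3025), yaw 0.0665; the rail length comes out at 149 mm against 150 given, good. Lid angle is about 0.39 (radius 177 mm against 174 given). Now the lid sweep with shut fingers.

```bash
cat >>h.py <<'E'
YAW=.0665; O=np.array([.5395,.3025,0])
def rw(x,y,z): return O+R.from_euler('z',YAW).apply(np.array([x,y,z])/1000)  # reader mm -> world m
def lidpose(th,back=0,down=0,y=0,d=18,off=15):
    a=.6*(np.pi/2-th)/1.181; c,s=np.cos,np.sin
    x=85-174*c(th)-6*s(th)+d*s(a)-off*c(a)-back; z=57+174*s(th)-6*c(th)-d*c(a)-off*s(a)-down
    return rw(x,y,z),Q(a,YAW)
E
python3 - <<'E'
from h import *
P=lidpose(.39,60,5)
print('pre',P[0],rel(*P))
E
```

```text
pre [0.39937621 0.29316801 0.08927788] [ 5.3570e+00  3.9150e+00  2.4105e+01 -6.0000e-01  2.1000e-02 -6.5000e-02]
```

carry_out(
  steps=[
    [[2,0,3,-0.12,0,-0.02],[4,0,6,-0.24,0,-0.04],[5.36,1,9,-0.36,0.01,-0.065],[5.36,2,12,-0.48,0.02,-0.065],[5.36,3,15,-0.6,0.02,-0.065],[5.36,3.9,18,-0.6,0.02,-0.065],[5.36,3.9,21,-0.6,0.02,-0.065],[5.36,3.9,24.1,-0.6,0.02,-0.065],[5.36,3.9,24.1,-0.6,0.02,-0.065],[5.36,3.9,24.1,-0.6,0.02,-0.065],[5.36,3.9,24.1,-0.6,0.02,-0.065]],
  ],
)

```text
time: 3.02
ee_pos: [0.4001, 0.2942, 0.0915]
eef_rot: [0.653, 0.697, 0.217, 0.202]
ft_force: [-0.1, -0.3, 0.5]
width: 0.0004
grip_force: 0.0
```

```bash
python3 - <<'E'
from h import *
s=r.read_state();print(s['ee_pos'],s['eef_rot'],s['joint_positions'].round(2)); print(lidpose(.39,60,5)[1].as_quat())
p0,q0=lidpose(.39,60,5)
np.set_printoptions(suppress=True)
for b in (30,0): print(rel(*lidpose(.39,b,0),p0,q0))
for t in np.linspace(.45,1.0,12): print(t.round(2),rel(*lidpose(t),p0,q0).round(2).tolist())
E
```

```text
[0.4000767  0.29416464 0.09151445] [0.65277906 0.69718316 0.2167415  0.20208479] [-0.9  -0.05 -0.17  2.34  0.84  0.68 -1.64]
[0.65270491 0.69761976 0.21575953 0.20186829]
[-0.     2.758  1.281  0.     0.     0.   ]
[-0.     5.235  2.975  0.     0.     0.   ]
0.45 [-0.0, 6.05, 2.35, 0.03, 0.0, 0.0]
0.5 [-0.0, 6.76, 1.87, 0.06, -0.0, -0.0]
0.55 [-0.0, 7.49, 1.43, 0.08, 0.0, -0.0]
0.6 [-0.0, 8.24, 1.02, 0.11, -0.0, 0.0]
0.65 [-0.0, 9.0, 0.66, 0.13, 0.0, 0.0]
0.7 [-0.0, 9.79, 0.33, 0.16, 0.0, 0.0]
0.75 [-0.0, 10.58, 0.04, 0.18, 0.0, 0.0]
0.8 [-0.0, 11.4, -0.2, 0.21, 0.0, 0.0]
0.85 [-0.0, 12.22, -0.41, 0.23, 0.0, 0.0]
0.9 [-0.0, 13.04, -0.57, 0.26, -0.0, 0.0]
0.95 [-0.0, 13.88, -0.69, 0.28, -0.0, 0.0]
1.0 [-0.0, 14.71, -0.76, 0.31, -0.0, 0.0]
```

carry_out(
  steps=[
    [[0,1.4,0.6,0,0,0],[0,2.8,1.3,0,0,0],[0,4,2.1,0,0,0],[0,5.2,3,0,0,0],[0,6.1,2.35,0.03,0,0],[0,6.8,1.9,0.06,0,0],[0,7.5,1.45,0.08,0,0],[0,8.25,1,0.11,0,0],[0,9,0.65,0.13,0,0],[0,9.8,0.35,0.16,0,0],[0,10.6,0.05,0.18,0,0],[0,11.4,-0.2,0.21,0,0],[0,12.2,-0.4,0.23,0,0],[0,13,-0.55,0.26,0,0],[0,13.9,-0.7,0.28,0,0],[0,14.7,-0.75,0.31,0,0]],
  ],
)

```text
time: 4.35
ee_pos: [0.516, 0.3018, 0.1797]
eef_rot: [0.676, 0.723, 0.105, 0.098]
ft_force: [-4.9, -1.9, 1.4]
width: 0.0005
grip_force: 2.4
```

```bash
python3 - <<'E'
from h import *
np.set_printoptions(suppress=True)
s=r.read_state();print(s['ee_pos'],s['ft_force'],s['joint_positions'].round(2)); 
p0,q0=lidpose(1.0);print(p0)
for t in np.linspace(1.05,1.57,14): print(t.round(2),rel(*lidpose(t),p0,q0).round(2).tolist())
cv2.imwrite('pics/s3.png',cv2.resize(np.hstack([r.camera('scene')[100:220,160:300,::-1],r.camera('top')[120:240,120:260,::-1]]),None,fx=2.5,fy=2.5,interpolation=2))
E
```

```text
[0.51598692 0.30176125 0.17967115] [-4.85809282 -1.87672787  1.38625949] [-0.7   0.12 -0.    1.84  0.21  0.96 -0.74]
[0.51626331 0.30095248 0.17863656]
1.05 [-0.0, 0.79, -0.29, 0.02, 0.0, 0.0]
1.09 [-0.0, 1.43, -0.49, 0.05, -0.0, 0.0]
1.13 [0.0, 2.08, -0.66, 0.07, 0.0, -0.0]
1.17 [-0.0, 2.73, -0.81, 0.09, 0.0, 0.0]
1.21 [0.0, 3.39, -0.93, 0.11, 0.0, 0.0]
1.25 [-0.0, 4.05, -1.03, 0.13, -0.0, 0.0]
1.29 [0.0, 4.71, -1.09, 0.15, -0.0, 0.0]
1.33 [0.0, 5.38, -1.13, 0.17, 0.0, -0.0]
1.37 [0.0, 6.04, -1.14, 0.19, 0.0, 0.0]
1.41 [0.0, 6.7, -1.13, 0.21, -0.0, 0.0]
1.45 [0.0, 7.37, -1.09, 0.23, -0.0, 0.0]
1.49 [0.0, 8.03, -1.02, 0.25, 0.0, 0.0]
1.53 [0.0, 8.68, -0.92, 0.27, 0.0, 0.0]
1.57 [0.0, 9.33, -0.8, 0.29, 0.0, -0.0]
```

View pics/s3.png

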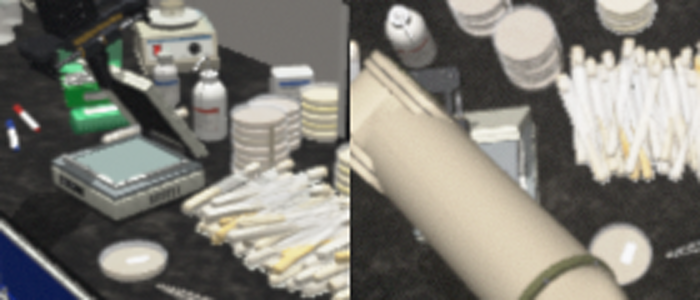

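The lid is well up and following the fingers (left panel, lid at (150,100)); contact is about 5 N. I continue to nearly upright.

carry_out(
  steps=[
    [[0,0.8,-0.3,0.02,0,0],[0,1.4,-0.5,0.05,0,0],[0,2.1,-0.65,0.07,0,0],[0,2.7,-0.8,0.09,0,0],[0,3.4,-0.95,0.11,0,0],[0,4,-1.05,0.13,0,0],[0,4.7,-1.1,0.15,0,0],[0,5.4,-1.15,0.17,0,0],[0,6,-1.15,0.19,0,0],[0,6.7,-1.15,0.21,0,0],[0,7.4,-1.1,0.23,0,0],[0,8,-1,0.25,0,0],[0,8.7,-0.9,0.27,0,0],[0,8.7,-0.9,0.27,0,0],[0,8.7,-0.9,0.27,0,0]],
  ],
)

```text
time: 5.7
ee_pos: [0.597, 0.3068, 0.2119]
eef_rot: [0.683, 0.73, 0.008, 0.008]
ft_force: [0.1, 0.7, 0.3]
width: 0.0002
grip_force: 0.0
```

```bash
python3 - <<'E'
from h import *
import pickle
np.set_printoptions(suppress=True)
p=r.camera_params('wrist');w=r.camera('wrist');pickle.dump((p,w),open('w3.pkl','wb'))
s=r.read_state();print(s['ee_pos'],s['ft_force'],s['joint_positions'].round(2)); 
p0,q0=lidpose(1.53);print(p0, 'cam',-p['view'][:3,:3].T@p['view'][:3,3])
print(rel(*lidpose(1.57),p0,q0))
sc=r.camera('scene');cv2.imwrite('pics/sc3.png',sc[:,:,::-1])
c=np.hstack([cv2.resize(sc[95:220,170:290,::-1],(384,400),interpolation=2),cv2.resize(w[0:250,250:500,::-1],(400,400),interpolation=2)])
cv2.imwrite('pics/c3.png',c)
# expected pixels
ps=r.camera_params('scene')
for y in (-90,90):
  for th in (1.5,1.571): 
    for t in (-6,12):
      X=rw(85-174*np.cos(th)+t*np.sin(th),y,57+174*np.sin(th)+t*np.cos(th)); a=proj(ps,X); b=proj(p,X,True)
      print(y,th,t,((a-[170,95])*3.2).round(1),((b-[250,0])*1.6+[384,0]).round(1))
E
```

```text
[0.59662475 0.30690064 0.21203196] [-0.11695751 -1.21345129 -0.28772494] [-0.58  0.42  0.04  1.36 -0.01  1.34 -0.47]
[0.59665805 0.30630662 0.21230351] cam [0.58860137 0.3756437  0.37513875]
[ 0.     0.66  -0.055  0.02   0.    -0.   ]
-90 1.5 -6 [212.8  85.1] [412.5 581.1]
-90 1.5 12 [225.2  80.7] [454.3 581.2]
-90 1.571 -6 [221.3  82.1] [441.2 581.3]
-90 1.571 12 [233.6  78.7] [482.2 578.4]
90 1.5 -6 [123.6  52.1] [422.2 119.4]
90 1.5 12 [135.5  48.3] [481.5 121. ]
90 1.571 -6 [131.8  49.5] [463.  120.3]
90 1.571 12 [143.7  46.6] [520.1 123.6]
```

View pics/c3.png

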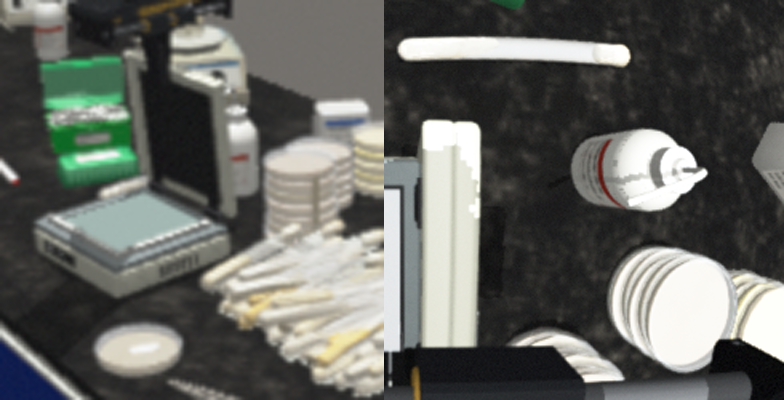

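The lid top edges in the wrist crop at (422,120) and (481,122) match the prediction for 1.50 rad (422.2/481.5), so about 12 mm more at the edge.

carry_out(
  steps=[
    [[0,0.4,0,0.015,0,0],[0,0.8,0,0.025,0,0],[0,1.2,0,0.035,0,0],[0,1.2,0,0.035,0,0],[0,1.2,0,0.035,0,0]],
  ],
)

```text
time: 6.22
ee_pos: [0.609, 0.3077, 0.2123]
eef_rot: [0.683, 0.73, -0.005, -0.005]
ft_force: [-0.2, -1.3, -0.1]
width: 0.0005
grip_force: 0.0
```

```bash
cat > lid.py <<'E'
from h import *
p=r.camera_params('wrist');w=r.camera('wrist')
print(r.read_state()['ft_force'].round(1),r.read_state()['ee_pos'].round(4))
# lid top bright band at reader y=+70: find its edges along image row
for y in (60,75):
    print('pred',[ (th,[proj(p,rw(85-174*np.cos(th)+t*np.sin(th),y,57+174*np.sin(th)+t*np.cos(th)),True).round(1).tolist() for t in (-6,12)]) for th in (1.5,1.571)])
    v=int(round(proj(p,rw(85,y,231),True)[1])); g=cv2.cvtColor(w,cv2.COLOR_RGB2GRAY)[v,240:360].astype(int); print(v,' '.join(map(str,g)))
E
python3 lid.py
```

```text
[0.6 0.3 0.8] [0.6089 0.3077 0.2123]
pred [(1.5, [[247.8, 135.8], [284.8, 136.2]]), (1.571, [[273.2, 136.0], [309.8, 136.7]])]
136 226 226 226 226 226 225 226 225 226 226 226 226 224 212 104 52 73 127 132 137 134 133 123 70 35 40 51 49 42 27 33 57 111 160 183 207 221 226 226 226 225 225 225 226 225 225 225 224 223 214 202 187 193 206 218 226 225 225 222 223 220 219 216 214 206 197 189 157 88 36 28 25 21 23 22 20 17 21 24 25 21 23 20 17 21 21 22 21 28 22 20 22 20 20 23 27 27 27 29 27 29 26 27 26 28 24 27 28 25 27 31 22 25 26 27 29 24 26 29 26
pred [(1.5, [[247.7, 105.2], [285.1, 105.4]]), (1.571, [[273.4, 105.2], [310.4, 106.1]])]
105 230 231 231 231 231 231 231 231 232 231 232 233 233 233 233 233 232 232 231 232 224 197 191 192 172 136 116 123 116 68 27 59 170 239 251 237 226 229 228 227 227 227 227 227 225 225 225 226 225 222 204 194 189 205 217 226 225 225 224 223 221 221 217 215 209 200 192 176 118 50 45 48 45 51 44 44 34 31 35 33 29 32 29 32 30 33 33 31 28 27 30 29 29 28 31 27 30 35 34 34 35 33 33 31 34 31 31 28 30 32 30 32 33 33 31 30 30 29 31 26
```

Lid at about 1.567 rad. I retreat and look at the rack.

```bash
python3 -c "
from h import *
s=r.read_state();print(rel([.45,-.38,.27],Q(0,YAW)))"
```

```text
[-6.7559e+01 -2.0510e+01 -5.4560e+00 -1.4000e-02  0.0000e+00  0.0000e+00]
```

carry_out(
  steps=[
    [[0,-4,0,0,0,0],[0,-8,-1,0,0,0],[0,-12,-3,-0.01,0,0],[-3,-15,-5.5,-0.014,0,0],[-7,-17,-5.5,-0.014,0,0],[-11,-18,-5.5,-0.014,0,0],[-15,-19,-5.5,-0.014,0,0],[-19,-20,-5.5,-0.014,0,0],[-23,-20.5,-5.5,-0.014,0,0],[-27,-20.5,-5.5,-0.014,0,0],[-31,-20.5,-5.5,-0.014,0,0],[-35,-20.5,-5.5,-0.014,0,0],[-39,-20.5,-5.5,-0.014,0,0],[-43,-20.5,-5.5,-0.014,0,0],[-47,-20.5,-5.5,-0.014,0,0],[-51,-20.5,-5.5,-0.014,0,0],[-55,-20.5,-5.5,-0.014,0,0],[-59,-20.5,-5.5,-0.014,0,0],[-63.5,-20.5,-5.5,-0.014,0,0],[-67.5,-20.5,-5.5,-0.014,0,0]],
  ],
  hand=-1,
)

```text
time: 7.93
ee_pos: [0.4499, -0.3796, 0.2709]
eef_rot: [0.683, 0.731, -0.0, 0.001]
ft_force: [1.8, 0.1, 1.0]
width: 0.0869
grip_force: 0.0
```

carry_out(
  steps=[
    [[0,0,0,0,0,0],[0,0,0,0,0,0],[0,0,0,0,0,0]],
  ],
)

```text
time: 8.18
ee_pos: [0.4498, -0.3775, 0.2703]
eef_rot: [0.683, 0.73, -0.0, -0.0]
ft_force: [0.6, 0.7, 0.9]
width: 0.087
grip_force: 0.0
```

```bash
python3 - <<'E'
from h import *
import pickle
p=r.camera_params('wrist');w=r.camera('wrist');pickle.dump((p,w),open('w4.pkl','wb'))
print(r.read_state()['ee_pos'].round(4),r.read_state()['width'])
u,v=proj(p,[.454,-.268,.03],True);print(u,v)
u0=int(u-70);v0=int(max(v-70,0));print(u0,v0)
cv2.imwrite('pics/c4.png',cv2.resize(w[v0:v0+140,u0:u0+140,::-1],None,fx=4,fy=4,interpolation=0))
E
```

```text
[ 0.4502 -0.3768  0.2706] 0.08695678479509053
262.6605067641858 86.71157549732199
192 16
```

View pics/c4.png

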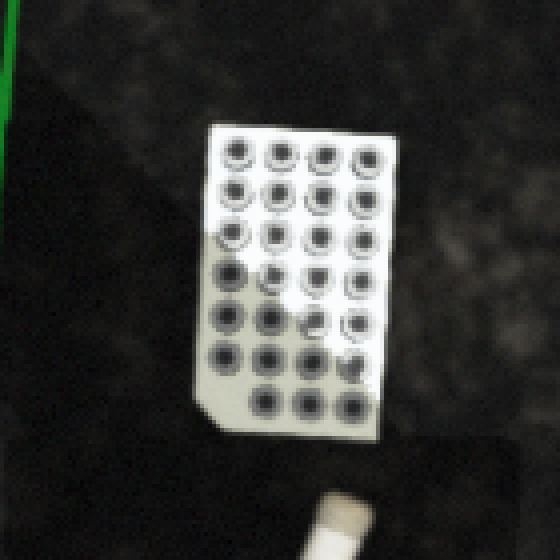

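The crop shows the rack: corners TL (210,124), TR (396,136), BR (379,440), cut corner (194,400)–(222,432) at front right as wanted; the loose tube end is at (345,495).

```bash
python3 - <<'E'
from h import *
import pickle
p,w=pickle.load(open('w4.pkl','rb'))
g=cv2.cvtColor(w,cv2.COLOR_RGB2GRAY)[16:122,192:332]; m=cv2.morphologyEx((g>95).astype(np.uint8),cv2.MORPH_CLOSE,np.ones((9,9)))
cs=cv2.findContours(m,0,cv2.CHAIN_APPROX_NONE)[0];c=max(cs,key=cv2.contourArea)[:,0]
W=np.array([onz(p,u+192,v+16,.034,True)[:2]*1000 for u,v in c]);
print(cv2.minAreaRect(W.astype(np.float32)))
C=[onz(p,192+(X+.0)/4-.5,16+Y/4-.5,.034,True) for X,Y in [(210,124),(396,136),(379,440)]]
TL,TR,BR=C;print(np.round(C,4));print('w',np.linalg.norm(TR-TL),'l',np.linalg.norm(TR-BR),'yaws',np.arctan2(-(TR-BR)[0],(TR-BR)[1]),np.arctan2((TR-TL)[1],(TR-TL)[0]),'ctr',(TL+BR)/2)
E
```

```text
((457.6249084472656, -264.73529052734375), (63.69136047363281, 102.07203674316406), 1.1179572343826294)
[[ 0.4255 -0.2145  0.034 ]
 [ 0.4876 -0.2137  0.034 ]
 [ 0.489  -0.3181  0.034 ]]
w 0.06202826266512432 l 0.1044203570859601 yaws 0.013959206240144127 0.012537238161390756 ctr [ 0.45727393 -0.26630638  0.034     ]
```

```bash
python3 -c "
from h import *
print(rel([.4573,-.266,.012],Q(0,.013)))"
```

```text
[10.993  1.462 25.863 -0.    -0.     0.055]
```

carry_out(
  steps=[
    [[4,0.5,3,0,0,0.02],[8,1,6,0,0,0.04],[11,1.45,9,0,0,0.055],[11,1.45,12,0,0,0.055],[11,1.45,15,0,0,0.055],[11,1.45,18,0,0,0.055],[11,1.45,20,0,0,0.055],[11,1.45,22,0,0,0.055],[11,1.45,24,0,0,0.055],[11,1.45,25.85,0,0,0.055],[11,1.45,25.85,0,0,0.055],[11,1.45,25.85,0,0,0.055]],
  ],
)

```text
time: 9.23
ee_pos: [0.4569, -0.2656, 0.0123]
eef_rot: [0.702, 0.712, -0.0, -0.001]
ft_force: [-0.3, -0.0, 0.3]
width: 0.0872
grip_force: 0.0
```

carry_out(
  steps=[
    [[0,0,0,0,0,0],[0,0,0,0,0,0],[0,0,0,0,0,0],[0,0,0,0,0,0],[0,0,0,0,0,0],[0,0,0,0,0,0],[0,0,0,0,0,0],[0,0,0,0,0,0]],
  ],
  hand=1,
  squeeze=20,
)

```text
time: 9.9
ee_pos: [0.4573, -0.267, 0.0126]
eef_rot: [0.703, 0.711, 0.0, 0.0]
ft_force: [-1.3, 2.3, 7.3]
width: 0.062
grip_force: 20.0
```

```bash
python3 - <<'E'
from h import *
np.set_printoptions(suppress=True)
s=r.read_state();print(s['ft_force'].round(1))
for t in [(-27,-10,50+80),(-27,-10,50+18),(-33,-16,62.3)]: print(rw(*t),rel(rw(*t),Q(0,YAW)))
E
```

```text
[-1.3  2.3  7.3]
[0.51322419 0.29072793 0.13      ] [ 55.702   6.26  -11.736   0.      0.     -0.055]
[0.51322419 0.29072793 0.068     ] [55.702  6.259 -5.536  0.     0.    -0.055]
[0.50763616 0.28434248 0.0623    ] [55.07   5.693 -4.966  0.     0.    -0.055]
```

carry_out(
  steps=[
    [[0,0,-1,0,0,0],[0,0,-3,0,0,0],[0,0,-6,0,0,0],[0,0,-9,0,0,0],[0,0,-11.8,0,0,0],[0,0,-11.8,0,0,0]],
  ],
)

```text
time: 10.4
ee_pos: [0.4591, -0.2685, 0.1356]
eef_rot: [0.703, 0.711, 0.001, 0.003]
ft_force: [1.4, -0.4, -1.2]
width: 0.0617
grip_force: 20.0
```

carry_out(
  steps=[
    [[2,0,0,0,0,0],[5,0,0,0,0,0],[8.5,0,0,0,0,0],[12,0.3,0,0,0,0],[15.5,0.6,0,0,0,0],[19,1,0,0,0,0],[22.5,1.4,0,0,0,0],[26,1.8,0,0,0,-0.01],[29.5,2.2,0,0,0,-0.02],[33,2.7,0,0,0,-0.03],[36.5,3.3,0,0,0,-0.04],[40,4,0,0,0,-0.05],[43.5,4.7,0,0,0,-0.055],[46.5,5.2,0,0,0,-0.055],[49.5,5.7,0,0,0,-0.055],[52,6,0,0,0,-0.055],[54,6.2,0,0,0,-0.055],[55.5,6.25,0,0,0,-0.055],[55.7,6.25,0,0,0,-0.055],[55.7,6.25,0,0,0,-0.055]],
  ],
)

```text
time: 12.07
ee_pos: [0.5123, 0.2909, 0.1296]
eef_rot: [0.683, 0.731, -0.001, -0.0]
ft_force: [0.1, -0.5, -2.7]
width: 0.0619
grip_force: 20.0
```

carry_out(
  steps=[
    [[0,0,0,0,0,0],[0,0,0,0,0,0]],
  ],
)

```text
time: 12.23
ee_pos: [0.5131, 0.289, 0.13]
eef_rot: [0.684, 0.73, -0.001, -0.0]
ft_force: [0.6, 0.3, -2.0]
width: 0.062
grip_force: 20.0
```

```bash
python3 - <<'E'
from h import *
import pickle
np.set_printoptions(suppress=True)
p=r.camera_params('wrist');w=r.camera('wrist');pickle.dump((p,w),open('w5.pkl','wb'))
s=r.read_state();print(s['ee_pos'].round(4),s['eef_rot'].round(3),s['ft_force'].round(1),s['joint_positions'].round(2),rel(rw(-27,-10,68),Q(0,YAW)))
cv2.imwrite('pics/c5.png',np.hstack([w[:,:,::-1],cv2.resize(r.camera('scene')[100:292,150:292,::-1],(284,384),interpolation=2)]))
E
```

```text
[0.5131 0.2892 0.1301] [ 0.684  0.73  -0.    -0.   ] [-0.1 -0.1 -1.6] [-0.79  0.32  0.24  1.69 -0.08  1.14 -0.46] [ 0.153  0.024  6.213 -0.001  0.    -0.001]
```

View pics/c5.png

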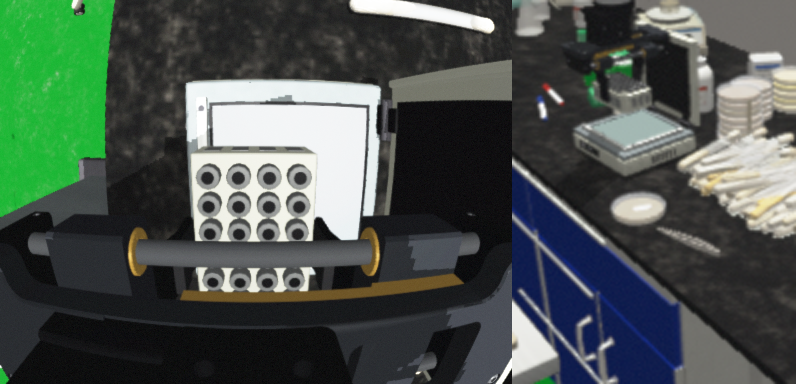

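The rack is held level over the bed, lid upright, the left end of the front rail visible at (202,115). I lower it with about 6 mm margin to both rails.

carry_out(
  steps=[
    [[0.1,0,1.5,0,0,0],[0.1,0,3,0,0,0],[0.1,0,4.5,0,0,0],[0.1,0,5.5,0,0,0],[0.1,0,6.2,0,0,0],[0.1,0,6.4,0,0,0],[0.1,0,6.5,0,0,0],[0.1,0,6.5,0,0,0],[0.1,0,6.5,0,0,0]],
  ],
)

```text
time: 13.08
ee_pos: [0.5131, 0.292, 0.0657]
eef_rot: [0.683, 0.73, 0.0, -0.0]
ft_force: [-0.4, -0.5, -1.6]
width: 0.062
grip_force: 20.0
```

carry_out(
  steps=[
    [[0,0,0.05,0,0,0],[0,0,0.1,0,0,0],[0,0,0.15,0,0,0],[0,0,0.2,0,0,0],[0,0,0.25,0,0,0],[0,0,0.25,0,0,0],[0,0,0.25,0,0,0]],
  ],
)

```text
time: 13.67
ee_pos: [0.5127, 0.2918, 0.0627]
eef_rot: [0.683, 0.73, -0.0, -0.0]
ft_force: [-2.1, -0.9, 1.5]
width: 0.0619
grip_force: 20.0
```

Contact on the bed (Fz from -1.6 to +1.5 N). Now slide toward both rails.

carry_out(
  steps=[
    [[-0.1,-0.1,0,0,0,0],[-0.2,-0.2,0,0,0,0],[-0.3,-0.3,0,0,0,0],[-0.4,-0.4,0,0,0,0],[-0.4,-0.4,0,0,0,0],[-0.4,-0.4,0,0,0,0]],
  ],
)

```text
time: 14.17
ee_pos: [0.5089, 0.2874, 0.0627]
eef_rot: [0.683, 0.73, -0.0, -0.0]
ft_force: [-0.3, -0.3, 3.0]
width: 0.0618
grip_force: 20.0
```

```bash
cat > st.py <<'E'
from h import *
s=r.read_state();d=R.from_euler('z',-YAW).apply(s['ee_pos']-O)*1000
print('reader mm',d.round(2),'F reader',R.from_euler('z',-YAW).apply(s['ft_force']).round(2),'T',s['torque'].round(2),'yaw err',(Q(0,YAW).inv()*R.from_quat(s['eef_rot'])).as_rotvec().round(4),s['time'],s['width'])
E
python3 st.py
```

```text
reader mm [-31.5  -13.06  62.69] F reader [-0.31 -0.25  2.96] T [-0.18  0.09 -0.  ] yaw err [ 0.0007 -0.     -0.0003] 14.1667 0.06175028713681554
```

carry_out(
  steps=[
    [[0,-0.05,0,0,0,0],[0,-0.1,0,0,0,0],[0,-0.15,0,0,0,0],[0,-0.2,0,0,0,0],[0,-0.25,0,0,0,0],[0,-0.25,0,0,0,0],[0,-0.25,0,0,0,0]],
  ],
)

```text
time: 14.75
ee_pos: [0.5076, 0.2874, 0.0627]
eef_rot: [0.683, 0.73, 0.001, 0.0]
ft_force: [6.8, 0.3, -1.8]
width: 0.0618
grip_force: 20.0
```

```bash
python3 st.py
```

```text
reader mm [-32.81 -12.92  62.74] F reader [ 6.78 -0.18 -1.8 ] T [ 0.11 -1.52  0.23] yaw err [-0.0018  0.0003 -0.0005] 14.75 0.06178032127527127
```

Front rail contact at x=-32.8 mm (expected -33), 6.8 N. I ease that a bit, add a little down pressure, and move to the side rail.

carry_out(
  steps=[
    [[-0.05,0.05,0.03,0,0,0],[-0.1,0.05,0.06,0,0,0],[-0.15,0.05,0.06,0,0,0],[-0.2,0.05,0.06,0,0,0],[-0.25,0.05,0.06,0,0,0],[-0.3,0.05,0.06,0,0,0],[-0.3,0.05,0.06,0,0,0],[-0.3,0.05,0.06,0,0,0]],
  ],
)

```text
time: 15.42
ee_pos: [0.5077, 0.2858, 0.0627]
eef_rot: [0.683, 0.731, 0.001, -0.0]
ft_force: [4.6, 4.7, 3.2]
width: 0.0616
grip_force: 20.0
```

```bash
python3 st.py
```

```text
reader mm [-32.79 -14.55  62.66] F reader [4.89 4.35 3.21] T [ 0.76 -0.86  0.04] yaw err [-0.0012  0.002  -0.0012] 15.4167 0.061617710705996497
```

Side force 4.4 N at y=-14.6 (expected -16): this may be contact or friction, so I test it by pushing a bit more.

carry_out(
  steps=[
    [[-0.05,0.03,0,0,0,0],[-0.1,0.03,0,0,0,0],[-0.15,0.03,0,0,0,0],[-0.15,0.03,0,0,0,0],[-0.15,0.03,0,0,0,0]],
  ],
)

```text
time: 15.83
ee_pos: [0.5079, 0.2844, 0.0627]
eef_rot: [0.683, 0.731, 0.001, -0.0]
ft_force: [3.2, 5.0, 4.6]
width: 0.0622
grip_force: 20.0
```

```bash
python3 st.py; python3 - <<'E'
from h import *
p=r.camera_params('wrist');w=r.camera('wrist')
# rack far edge +y top z=.084, and bed rear/left housing corners
for n,X in [('rack bl',(-64,36,84)),('rack br',(-2,36,84)),('rail end',(-64,74,58)),('bed bl',(-85,90,50)),('bed br',(85,90,50))]: print(n,(proj(p,rw(*X),True)-[160,30]).round(1)*5)
cv2.imwrite('pics/c6.png',np.hstack([cv2.resize(w[30:150,160:290,::-1],None,fx=5,fy=5,interpolation=0)])[:600])
E
```

```text
reader mm [-32.74 -16.    62.66] F reader [3.53 4.79 4.58] T [ 0.83 -0.52 -0.  ] yaw err [-0.0008  0.002  -0.0013] 15.8333 0.062155869065762884
rack bl [152.  610.5]
rack br [788.5 611.5]
rail end [194.5 252. ]
bed bl [ 37. 141.]
bed br [1360.5  205.5]
```

View pics/c6.png

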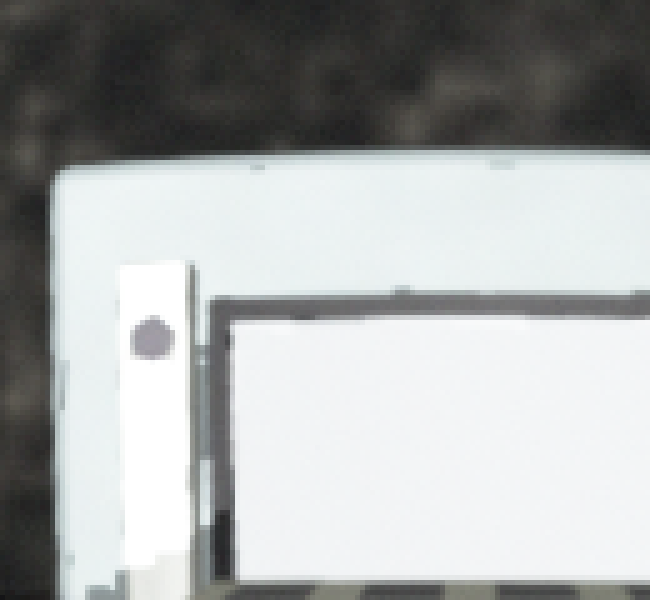

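The rack moved 1.5 mm with an unchanged force, so that was friction. The crop shows the rail end at (190,262), predicted (194,252), and the rack's rear face bottom at about Y=583. I push on.

carry_out(
  steps=[
    [[-0.04,0,0,0,0,0],[-0.08,0,0,0,0,0],[-0.12,0,0,0,0,0],[-0.12,0,0,0,0,0],[-0.12,0,0,0,0,0]],
  ],
)

```text
time: 16.3
ee_pos: [0.5078, 0.2841, 0.0627]
eef_rot: [0.682, 0.731, 0.001, -0.001]
ft_force: [2.9, 6.6, 3.9]
width: 0.0617
grip_force: 20.0
```

```bash
python3 st.py; python3 - <<'E'
from h import *
p=r.camera_params('wrist');w=r.camera('wrist');g=cv2.cvtColor(w,cv2.COLOR_RGB2GRAY)
for x in (-30,-10):
  for z in (50,84): print(x,z,proj(p,rw(x,36,z),True).round(1))
print('railend',proj(p,rw(-68,74,58),True),g[70:90,190])
for u in (205,212,219,226): print(u,g[138:165,u])
E
```

```text
reader mm [-32.82 -16.25  62.7 ] F reader [3.32 6.35 3.88] T [ 1.42 -0.61  0.15] yaw err [-0.0011  0.0031 -0.0021] 16.3 0.061727581224023755
-30 50 [259.2 144.5]
-30 84 [260.5 151. ]
-10 50 [292.7 144.8]
-10 84 [301.8 151.5]
railend [192.27802773  80.29376859] [241 241 241 241 240 241 241 241 241 240 241 243 254 255 255 255 255 255
 255 255]
205 [ 42  47  47  45  43  43  49  65 100 119 106  91 129 140 157 206 231 239
 240 241 240 241 241 241 240 226 134]
212 [244 243 243 243 244 243 242 227 159  85  73  78 130 138 157 209 231 239
 241 242 242 241 242 242 239 200 104]
219 [244 243 243 243 244 244 242 224 152  85  72  78 129 135 156 211 233 240
 242 242 241 241 241 242 241 241 241]
226 [244 244 244 244 244 244 242 222 161 129 126 125 128 131 157 213 232 240
 242 242 242 242 242 242 242 242 241]
```

The rack bottom edge is at 145.8 against 144.5 predicted, and the rail end carries the same +1.4 px offset, so y is home. The last 1.2 mm commanded moved only 0.25 mm, so it's touching the side rail. One small extra press on both, then verify the lid and hold.

carry_out(
  steps=[
    [[-0.03,-0.02,0,0,0,0],[-0.06,-0.04,0,0,0,0],[-0.06,-0.04,0,0,0,0],[-0.06,-0.04,0,0,0,0],[-0.06,-0.04,0,0,0,0],[-0.06,-0.04,0,0,0,0]],
  ],
)

```text
time: 16.85
ee_pos: [0.5078, 0.284, 0.0628]
eef_rot: [0.682, 0.731, 0.002, -0.001]
ft_force: [4.3, 9.2, 2.8]
width: 0.0623
grip_force: 20.0
```

```bash
python3 st.py; python3 - <<'E'
from h import *
sc=r.camera('scene');w=r.camera('wrist')
ps=r.camera_params('scene')
print([(proj(ps,rw(85-t,y,231))-[150,90]).round(1)*3 for y,t in ((-90,6),(90,6),(-90,-12))])
cv2.imwrite('pics/c7.png',np.hstack([cv2.resize(sc[90:220,150:290,::-1],(420,390),interpolation=2),w[:,130:,::-1][:, :380].copy().repeat(1,0)[:390] if 0 else cv2.resize(w[:,130:,::-1],(380,390))]))
E
```

```text
reader mm [-32.87 -16.35  62.8 ] F reader [4.94 8.86 2.77] T [ 1.87 -0.97  0.16] yaw err [-0.002   0.0038 -0.0024] 16.85 0.062316986464063126
[array([267.6,  92.1]), array([183.6,  61.5]), array([279. ,  88.8])]
```

View pics/c7.png

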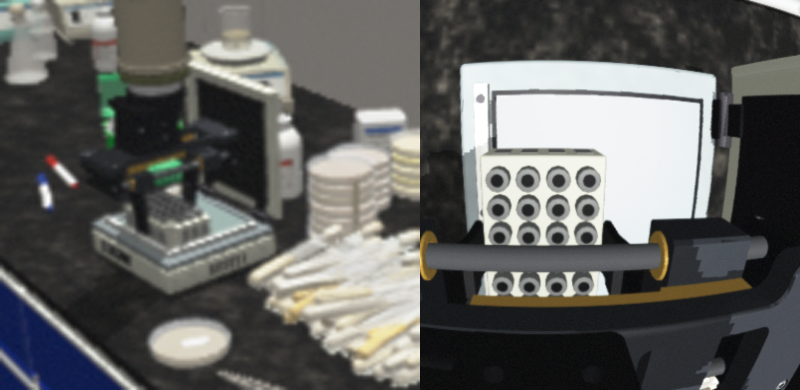

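Lid stands upright (predicted top corners match, (268,92) and (184,62)), plate and tweezers are untouched, and the rack is in the corner. The side force rose 2.5 N for 0.1 mm of motion, so contact is firm; I ease it slightly and press down a touch to keep the rack flat.

carry_out(
  steps=[
    [[0.02,0,0.03,0,-0.002,0],[0.03,-0.01,0.05,0,-0.003,0],[0.03,-0.01,0.05,0,-0.003,0],[0.03,-0.01,0.05,0,-0.003,0],[0.03,-0.01,0.05,0,-0.003,0],[0.03,-0.01,0.05,0,-0.003,0]],
  ],
)

```text
time: 17.45
ee_pos: [0.5078, 0.284, 0.0627]
eef_rot: [0.682, 0.731, 0.001, 0.0]
ft_force: [3.3, 7.0, 6.3]
width: 0.062
grip_force: 20.0
```

```bash
python3 st.py
```

```text
reader mm [-32.85 -16.32  62.65] F reader [3.76 6.74 6.34] T [ 1.53 -0.62  0.24] yaw err [-0.002   0.0006 -0.0022] 17.45 0.062013238296678014
```

```bash
python3 -c "
from bench import r
print(r.close_job())"
```

```text
the job is handed in; nothing more can be done
None
```

The job is handed in after about 17.5 s: the lid stands upright (measured about 1.57 rad), and the rack sits flat on the bed, held pressed against the front rail (about 4 N) and side rail (about 7 N); I never touched the plate, tweezers or loose tube.

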